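# Start the tube shaker on its second programme

### The arm

A 6-joint arm with a two-finger parallel gripper is mounted at the origin on the work surface. World frame = base frame: x ahead of the robot, y to its left, z up, the work surface at z = 0. Lengths are in mm, angles in degrees, forces in N, time in s.
With the tool pointing down it reaches from about 350 to 850 mm from the base axis. Payload 8.1 kg.
Tool frame: the origin (TCP) lies midway between the tips of the shut fingers; the grasp point (between the pads) lies 19 mm behind it (r.tcp_to_grasp is the distance from the TCP to the grasp point, in mm); z points along the fingers, y is the direction in which the jaws open and shut (so a half turn about z gives the same grasp; the last joint's range is limited). The gripper opens to 85 mm and grips with 20 to 120 N. Pads are 22 mm wide; open, the fingers measure 114 mm over their backs; the gripper's body (76 mm by 85 mm) begins 54 mm behind the grasp point. The pads swing forward as they close: fully open they stand 13 mm farther back than shut.
Start: joints at [-76.914, 7.471, 85.268, -0, 87.261, -4.893], TCP at [185.225, -570.698, 201.992] pointing down, gripper open.
Joint ranges: [-169.43, 169.43], [-51.17, 129.36], [1.28, 143.12], [-76.62, 256.62], [0, 156.53], [-152.29, 152.29]. Speed limits (degrees/s): [136.94, 136.94, 159.86, 180, 180, 180].

### API

Orientations are given as [roll, pitch, yaw] about the fixed x, y, z axes, in that order (R = Rz(yaw) Ry(pitch) Rx(roll)).
In Python, from bench import r gives the robot as it stands.
- The arm moves only by the tool jog_arm, never from a script. Its argument "targets" is a list of rows, each a list of 7 numbers: the shift along the tool's x, y, z in m, then the turn, a rotation vector about the tool's x, y, z in rad, then the closure, from 0 (fully open) to 1 (shut). In form: [[dx, dy, dz, wx, wy, wz, claw], ...]. A call has 1 to 5 rows; each row is the pose to reach, as a shift and turn from the pose commanded when the call began, along the tool's axes at that moment; what a row does not reach only later rows make up. A row lasts 1/12 s, in which the tool goes at most 41.7 mm and 7.16 degrees, less where a joint would pass 70% of its speed; a pose out of reach is approached as far as the arm can. A call with a gripper value outside its range is refused whole. The fingers move at their own pace and stop on an object; "newtons" is the grip in N (left out, the last holds). Time passes only in rows, so rows that repeat a pose let the fingers close. It gives the time, the measured TCP pose, the force and the opening at its end, in the units of the state.
- r.sense(): the state, without advancing time (a new reading comes with each control period).
- r.snapshot(name): name is "scene" or "top" or "wrist"; returns a dict with "pixels" (384x512x3 uint8, red, green, blue), "fx", "fy", "cx", "cy" (pixels), "origin" and "attitude" of the camera in the world. Camera axes: x right, y down, z forward; pixel columns grow to the right and rows downward; lengths in mm; the calibration is good to about 2 mm. The wrist camera is an equidistant fisheye: a pixel r from the principal point sees the ray r / f radians off the axis. A picture is of the moment at which its call begins. There is no depth.
- r.hand_in(): hands the job in, once; it reports no verdict.
The state is a dict: "time": time; "joint_pos": joint angles; "qd": joint speeds; "joint_efforts": joint torques, N m; "tool_pos": TCP position; "tcp_rot": TCP orientation; "ft_force": force on the tool from outside, world axes, zero at the start; "wrist_torque": the same for the moment, N m; "finger_gap": finger opening in mm.
Only numpy, scipy, OpenCV 4.12 (cv2) and the standard library are available. Lean on these libraries where they do the work, as an engineer would, in place of code of your own. Each camera call takes 0.05 s, during which the arm holds its last target.

### The job

Start the block shaker on its second programme, with light taps of the fingertips: first flip the rocker switch on by tapping its raised right-hand end down, then press and release the middle one of the three square programme keys, then press and release the wide start key. Tap gently, press no other key, and leave the tubes, the bottle and the dish where they stand.

Things in the scene. Friction and masses are not known exactly. Their poses are not given: they have to be found in the camera images.
- shaker: White bench-top block shaker, fixed to the bench, 280 mm wide (y), 320 mm deep (x); case 100 mm high, aluminium tube block to 122 mm, its front face at x = 0.004. Origin on the bench under its middle; x points from the control panel (its -x side, facing the robot at yaw 0) to its back, y to the operator's left, z up.
- panel_mid (a point): Middle of the sloped panel (68 mm high; 55 mm at the front edge, 80 mm at the back, slope 0.21 rad). In one row along the shaker's y, 20 mm down the slope from here, left to right (y = 105, 65, 25, -35, -100 mm): square white programme keys with one, two, three pips, wide white start key, black rocker. Display behind the row at the left.
- power_end (a point): Mains rocker switch: black, 36 mm long across the panel (y), 21 mm deep, a shallow V that rocks left and right about its middle. The point lies on top of its right-hand end, 16 mm from the middle, and moves with it. Off: this end is up, about 18 mm above the panel. On: 5 mm lower. It takes about 2 N at this end; past that its rubber seat gives 1 mm per 2.5 N. It stays where it is left, so press it right down.
- power (a joint): Angle of the rocker, rad: 0 off (right end up), 0.30 on (right end down); stays where it is left; counts as on from 0.20.
- prog1_top (a point): Programme key one (leftmost, one pip): not to be pressed. Raised square white rubber key, 18 x 18 mm; the point is the middle of its top, 8.5 mm above the panel surface at rest. 
- prog2_top (a point): Programme key two (middle of the three, two pips): the one to press. Raised square white rubber key, 18 x 18 mm; the point is the middle of its top, 8.5 mm above the panel surface at rest. 
- prog3_top (a point): Programme key three (right one of the three, three pips): not to be pressed. Raised square white rubber key, 18 x 18 mm; the point is the middle of its top, 8.5 mm above the panel surface at rest. The three stand 40 mm apart.
- start_top (a point): Start key: raised white rubber key, 36 mm wide (y) and 18 mm deep, with a small moulded triangle, 60 mm right of key three; the point is the middle of its top, 8.5 mm above the panel at rest.
- prog1 (a joint): As prog2, for key one.
- prog2 (a joint): Travel of that key into the panel, m: 0 released, 0.0065 at the bottom stop; registers from about 0.0025. Spring-returned: about 1.4 N at first, 3.2 N where it registers, 6 N at the bottom, then rigid.
- prog3 (a joint): As prog2, for key three.
- start (a joint): As prog2, for the start key.
- tube_a_mid (a point): Loose clear tube with an orange screw cap, 17 mm diameter (cap 22 mm), 120 mm long, standing in the block so that its cap's top is 162 mm above the bench; the point is half-way up it. Bystander.
- tube_b_mid (a point): A second tube like tube_a. Bystander.
- bottle_mid (a point): Loose white plastic bottle, 60 mm diameter, 135 mm high, standing on the bench beside the shaker (either side); the point is half-way up it. Bystander.
- dish_mid (a point): Loose open steel specimen dish with two brown shells in it, 94 mm diameter at the rim, 22 mm high, standing on the bench on the other side of the shaker; the point is half-way up it. Bystander.

How it is judged (in metres and radians):
On the way, in this order (a step that is already met when the one before it is completed fails the run):
1. the rocker is flipped on (value of joint power above 0.2 rad), for 0.1 s.
2. the middle programme key is pressed, with the switch on (value of joint power above 0.2 rad and value of joint prog2 above 0.0022 m), for 0.04 s.
3. the programme key is released (value of joint power above 0.2 rad and value of joint prog2 below 0.0012 m), for 0.04 s.
4. the start key is pressed, the programme key being released (all of step 3 and value of joint start above 0.0022 m), for 0.04 s.
At the end, for the whole second after the job is handed in: The rocker rests in its on position, all keys are released, and the tubes, bottle and dish stand within 15 mm of where they were (all of step 3 and value of joint each of prog1, prog3, start below 0.0012 m and distance of each of tube_a_mid, tube_b_mid, bottle_mid, dish_mid from where it was at the start of the episode below 0.015 m); the robot touches nothing.
It fails at once if a wrong programme key (one or three) is pressed (value of joint any of prog1, prog3 above 0.0015 m).
It fails at once if a key is pressed while the mains switch is still off (value of joint power below 0.15 rad and value of joint any of prog2, start above 0.0015 m).
It fails at once if the programme key and the start key are pressed together (value of joint each of prog2, start above 0.0022 m).
It fails at once if the shaker is pressed hard instead of tapped (over 30 N) (contact force between any of the fingers, the arm and shaker above 30 N).
It fails at once if a tube, the bottle or the dish is lifted, tipped or shifted by more than 15 mm (distance of any of tube_a_mid, tube_b_mid, bottle_mid, dish_mid from where it was at the start of the episode above 0.015 m).
It also fails if it takes over 38 s, if anything falls off the work surface, if the arm or the gripper's body presses on something with over 40 N, if the wrist force passes 120 N, or if a joint passes its speed limit or range.

## Working session

There is one attempt and no reset: what is moved stays moved. The work goes in short steps, Python scripts to look and compute and a tool call to move; the robot and the scene stay as the last step left them, time stands still between calls to the robot, and variables do not carry over. Pictures are saved under pics/ and viewed, and the job is handed in when it is done.

Besides the shell and the picture viewer there is one more tool, called after "Emit:" as name(argument=value, ...), one argument or row to a line, values as JSON. jog_arm: Moves the arm, as the interface text tells. Its arguments: {"type":"object","properties":{"targets":{"type":"array","items":{"type":"array","items":{"type":"number"}}},"newtons":{"type":"number"}},"required":["targets"]}

```bash
mkdir -p pics; ls; python3 - <<'E'
from bench import r
import cv2
print(r.sense())
for n in ("scene","top","wrist"):
    s=r.snapshot(n)
    print(n,{k:s[k] for k in s if k!="pixels"})
    cv2.imwrite(f"pics/{n}0.png",s["pixels"][:,:,::-1])
    import pickle; pickle.dump(s,open(f"pics/{n}0.pkl","wb"))
E
```

```text
pics
{'time': 0.0, 'joint_pos': array([-7.69128267e+01,  7.51493004e+00,  8.53308263e+01, -1.32481305e-03,
        8.72606993e+01, -4.89269664e+00]), 'qd': array([ 0.07277627, -0.02975226,  0.08680191,  0.06207467,  0.06899056,
        0.02464065]), 'joint_efforts': array([-4.20913175e-04, -5.69409120e+01, -5.00546551e+01, -1.36977692e-04,
        1.50619989e-02,  3.55508902e-06]), 'tool_pos': array([ 185.08715433, -570.0970296 ,  200.9315065 ]), 'tcp_rot': array([-1.79893819e+02, -7.76122700e-03,  1.79799273e+01]), 'ft_force': array([-0.82253194, -0.85448609, -0.99547314]), 'wrist_torque': array([-0.02661618,  0.01360859,  0.01045947]), 'finger_gap': 85.25224654418298}
scene {'fx': 489.0675283495589, 'fy': 489.0675283495589, 'cx': 259.9749961255796, 'cy': 191.2583783387243, 'origin': array([1330.76359861,   79.1632924 ,  791.510235  ]), 'attitude': array([-133.24328255,   -0.94274565,   94.53749755])}
top {'fx': 385.15978430799794, 'fy': 385.15978430799794, 'cx': 254.1663526724159, 'cy': 195.29793625982396, 'origin': array([ 384.01548253,   52.56061475, 1080.84920323]), 'attitude': array([-168.67396909,   -0.93126866,  -88.40018074])}
wrist {'fx': 297.3186396354542, 'fy': 297.3186396354542, 'cx': 253.7373690291723, 'cy': 186.41504694319704, 'origin': array([ 264.73011463, -545.27297832,  373.69537903]), 'attitude': array([ 1.61117826e+02,  1.16712791e-01, -7.19618164e+01])}
```

View pics/scene0.png

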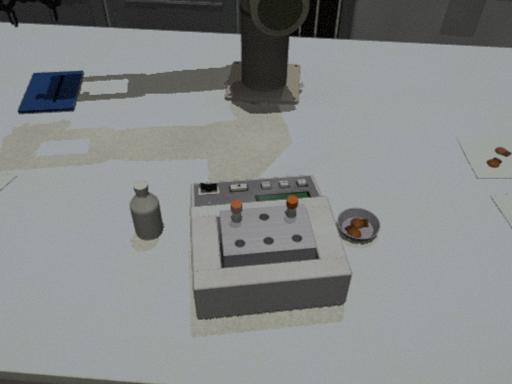

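View pics/top0.png

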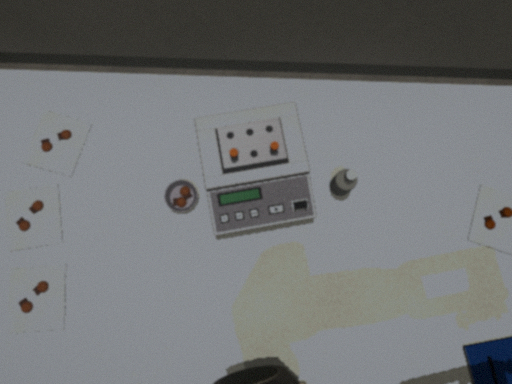

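View pics/wrist0.png

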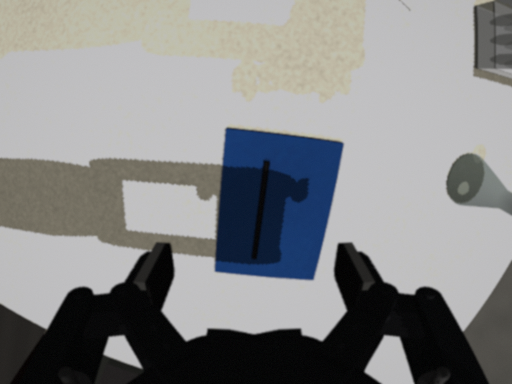

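The shaker is in the middle of the top view: keys near (224,218), (239,215) and (254,213), start near (276,209), rocker near (300,205). The dish is at (181,196) and the bottle at (344,181). Next I'll zoom in to segment them.

```bash
cat > h.py <<'E'
import numpy as np, cv2, pickle
from scipy.spatial.transform import Rotation as R
def rot(a): return R.from_euler('xyz',a,degrees=True).as_matrix()
def ray(s,u,v,fish=False):
    x=(u-s['cx'])/s['fx']; y=(v-s['cy'])/s['fy']
    if fish:
        t=np.hypot(x,y); k=np.sinc(t/np.pi)
        d=np.array([x*k,y*k,np.cos(t)])
    else: d=np.array([x,y,1.]); d/=np.linalg.norm(d)
    return np.array(s['origin']), rot(s['attitude'])@d
def onz(s,u,v,z,fish=False):
    o,d=ray(s,u,v,fish); return o+d*(z-o[2])/d[2]
def proj(s,P,fish=False):
    p=rot(s['attitude']).T@(np.asarray(P,float)-s['origin'])
    if fish:
        q=np.hypot(p[0],p[1]); t=np.arctan2(q,p[2]); k=t/max(q,1e-9)
        return s['cx']+s['fx']*p[0]*k, s['cy']+s['fy']*p[1]*k
    return s['cx']+s['fx']*p[0]/p[2], s['cy']+s['fy']*p[1]/p[2]
def crop(s,x0,y0,x1,y1,k,name):
    im=cv2.resize(s['pixels'][y0:y1,x0:x1,::-1],None,fx=k,fy=k,interpolation=cv2.INTER_CUBIC); cv2.imwrite(name,im)
E
python3 - <<'E'
from h import *
t=pickle.load(open('pics/top0.pkl','rb')); s=pickle.load(open('pics/scene0.pkl','rb'))
crop(t,150,90,370,250,3.5,'pics/topc.png'); crop(s,180,165,340,250,5,'pics/scenec.png')
for n,p in dict(k1=(224,218),k2=(239,215),k3=(254,213),st=(276,209),po=(300,205)).items(): print(n,onz(t,*p,74).round(1))
E
```

```text
k1 [522.7 119.5  74. ]
k2 [531.9  80.3  74. ]
k3 [538.4  40.9  74. ]
st [550.9 -17.   74. ]
po [563.6 -80.7  74. ]
```

View pics/topc.png

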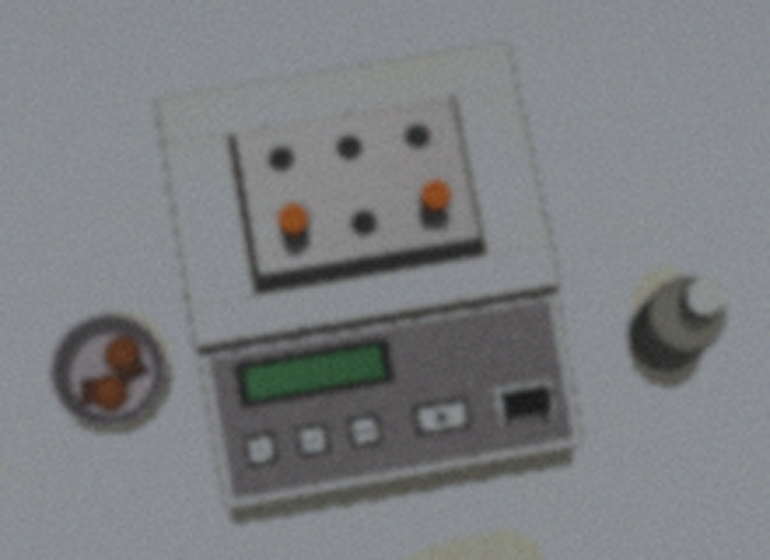

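View pics/scenec.png

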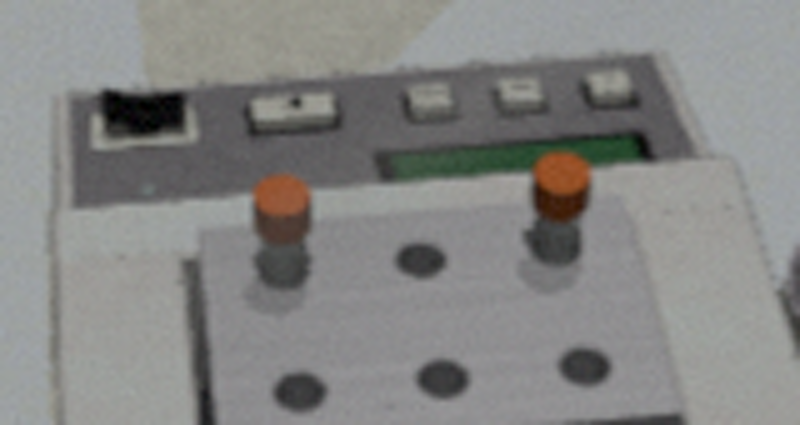

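Both views show the panel clearly. In the top crop the keys are at (260,449), (313,440) and (365,431), start at (441,416) and the rocker at (527,403). In the scene crop they are at (610,85), (520,93), (430,100), (293,110) and (145,112). Next I'll segment the keys in both views and triangulate.

```bash
cat > m1.py <<'E'
from h import *
t=pickle.load(open('pics/top0.pkl','rb')); s=pickle.load(open('pics/scene0.pkl','rb'))
names=['k1','k2','k3','st']
tb={'k1':(224,218),'k2':(239,215.5),'k3':(254.3,213),'st':(276,209)}
sb={'k1':(302,182),'k2':(284,183.2),'k3':(266,184.8),'st':(238.7,186.8)}
def cent(im,c,hw,hh):
    g=cv2.GaussianBlur(im['pixels'].astype(np.float32).mean(2),(0,0),0.7)
    x0,y0=int(round(c[0]))-hw,int(round(c[1]))-hh
    p=g[y0:y0+2*hh+1,x0:x0+2*hw+1]
    lo,hi=np.percentile(p,30),np.percentile(p,97); w=np.clip((p-(lo+hi)/2),0,None)
    n,l,st,_=cv2.connectedComponentsWithStats((w>0).astype(np.uint8))
    b=1+np.argmax(st[1:,4]); w=np.where(l==b,w,0)
    ys,xs=np.mgrid[y0:y0+2*hh+1,x0:x0+2*hw+1]
    return (w*xs).sum()/w.sum(),(w*ys).sum()/w.sum(),st[b,2:5]
def tri(a,b):
    o1,d1=a;o2,d2=b
    k=np.linalg.lstsq(np.stack([d1,-d2],1),o2-o1,rcond=None)[0]
    p,q=o1+d1*k[0],o2+d2*k[1]; return (p+q)/2,np.linalg.norm(p-q)
W=[]
for n in names:
    hw=10 if n=='st' else 6
    a=cent(t,tb[n],hw,6); b=cent(s,sb[n],hw+2,6)
    P,e=tri(ray(t,*a[:2]),ray(s,*b[:2])); q=onz(t,*a[:2],72); q2=onz(s,*b[:2],72)
    print(n,np.round(a[:2],1),a[2],np.round(b[:2],1),b[2],'tri',P.round(1),'gap',round(e,1),'top',q.round(1)[:2],'scene',q2.round(1)[:2]); W.append([q[:2],q2[:2]])
L=np.array([[-123,105],[-123,65],[-123,25],[-123,-35]],float)
for i in (0,1):
    w=np.array([x[i] for x in W]); lc,wc=L.mean(0),w.mean(0)
    H=(L-lc).T@(w-wc); a=np.arctan2(H[0,1]-H[1,0],H[0,0]+H[1,1])
    Rm=np.array([[np.cos(a),-np.sin(a)],[np.sin(a),np.cos(a)]]); o=wc-Rm@lc
    print('yaw',np.degrees(a),'origin',o,'res',((L@Rm.T+o)-w).round(1).tolist(),'rocker',Rm@[-123,-100]+o)
E
python3 m1.py
```

```text
k1 [224. 218.] [ 7  7 32] [301.5 180.8] [ 8  5 35] tri [523.2 119.3  70.5] gap 0.7 top [523.  119.5] scene [524.9 118.9]
k2 [238.9 215.1] [ 7  6 31] [283.6 182.5] [ 8  5 35] tri [532.1  80.3  70. ] gap 0.8 top [531.8  80.6] scene [534.3  79.9]
k3 [253.7 212.4] [ 6  6 32] [265.8 183.7] [ 8  6 35] tri [540.4  41.4  70.6] gap 0.6 top [540.2  41.8] scene [542.   41.2]
st [275.9 208.6] [13  7 60] [238. 186.] [15  5 54] tri [552.8 -17.9  70. ] gap 1.5 top [552.4 -17. ] scene [555.  -18.4]
yaw 12.13189132616484 origin [665.50006588  42.98133192] res [[0.2, 0.3], [-0.2, 0.0], [-0.2, -0.2], [0.2, -0.1]] rocker [566.26337478 -80.63533014]
yaw 12.25871568512958 origin [667.70654558  42.41381868] res [[0.3, 0.0], [-0.6, -0.0], [0.2, -0.5], [-0.0, 0.5]] rocker [568.74372317 -81.42220104]
```

The two views agree to about 2 mm: yaw is 12.2° and key-top z is about 70–72 mm, against 72 expected. The row spacing fits to within 0.6 mm. I'll align the tool with the panel normal (tilt 0.21 rad, yaw 12.2°) and hover over the rocker.

```bash
cat > plan.py <<'E'
from h import *
from bench import r
YAW=np.radians(12.2)
# panel frame axes (world): tool x = up slope, tool y = right along row, tool z = into panel
Rs=R.from_euler('z',YAW).as_matrix()
xs=Rs@[np.cos(.21),0,np.sin(.21)]; ys=Rs@[0,-1,0]; zs=np.cross(xs,ys)
RT=np.stack([xs,ys,zs],1)
K2=np.array([532.3,80.3,72.]); ST=np.array([553.3,-17.6,72.])
RK=K2+ys*165                      # rocker middle at key-top height
def plan(P,Rt=RT):
    q=r.sense(); R0=rot(q['tcp_rot']); 
    d=R0.T@(np.asarray(P)-q['tool_pos'])/1000
    w=R.from_matrix(R0.T@Rt).as_rotvec()
    print('t',round(q['time'],2),'tcp',q['tool_pos'].round(1),q['tcp_rot'].round(1),'F',q['ft_force'].round(1),'gap',round(q['finger_gap'],1)); print('shift m',d.round(4),'turn',w.round(4),'dist',np.linalg.norm(d).round(3))
E
python3 - <<'E'
from plan import *
print(RT.round(3),K2,RK)
plan(RK+ys*20-zs*90)
E
```

```text
[[ 0.956  0.211  0.204]
 [ 0.207 -0.977  0.044]
 [ 0.208  0.    -0.978]] [532.3  80.3  72. ] [567.16859142 -80.97362256  72.        ]
t 0.15 tcp [ 185.1 -570.2  201.2] [-179.9   -0.    18. ] F [ 0.6  0.2 -0.3] gap 85.4
shift m [ 0.4937 -0.3294  0.0417] turn [-0.012   0.2098  0.1003] dist 0.595
```

Emit:
jog_arm(
  targets=[
    [0.033, -0.022, 0.0, 0, 0.03, 0.015, 1],
    [0.066, -0.044, 0.0, 0, 0.06, 0.03, 1],
    [0.099, -0.066, 0.0, 0, 0.09, 0.045, 1],
    [0.132, -0.088, 0.0, 0, 0.12, 0.06, 1],
    [0.165, -0.11, 0.0, -0.012, 0.15, 0.075, 1],
  ],
  newtons=40,
)

```text
time: 0.57
tool_pos: [309.0, -413.7, 201.6]
tcp_rot: [179.7, -8.7, 13.6]
ft_force: [1.3, -0.2, 0.4]
finger_gap: 25.7
```

```bash
python3 - <<'E'
from plan import *
plan(RK+ys*20-zs*90)
E
```

```text
t 0.57 tcp [ 309.  -413.7  201.6] [179.7  -8.7  13.6] F [ 1.3 -0.2  0.4] gap 25.7
shift m [ 0.3002 -0.2435  0.0867] turn [0.0008 0.0582 0.0245] dist 0.396
```

Emit:
jog_arm(
  targets=[
    [0.03, -0.024, 0.0085, 0, 0.015, 0.006, 1],
    [0.06, -0.048, 0.017, 0, 0.03, 0.012, 1],
    [0.09, -0.073, 0.026, 0, 0.045, 0.018, 1],
    [0.12, -0.097, 0.035, 0, 0.058, 0.0245, 1],
    [0.15, -0.121, 0.043, 0, 0.058, 0.0245, 1],
  ],
)

```text
time: 0.98
tool_pos: [430.4, -259.5, 180.5]
tcp_rot: [179.9, -12.0, 12.2]
ft_force: [-0.2, -0.1, -0.3]
finger_gap: -0.1
```

```bash
python3 - <<'E'
from plan import *
plan(RK+ys*20-zs*90)
E
```

```text
t 0.98 tcp [ 430.4 -259.5  180.5] [179.9 -12.   12.2] F [-0.2 -0.1 -0.3] gap -0.1
shift m [ 0.1451 -0.1256  0.0515] turn [0.0014 0.0011 0.0002] dist 0.199
```

Emit:
jog_arm(
  targets=[
    [0.029, -0.025, 0.01, 0, 0, 0, 1],
    [0.058, -0.05, 0.02, 0, 0, 0, 1],
    [0.087, -0.075, 0.03, 0, 0, 0, 1],
    [0.116, -0.1, 0.04, 0, 0, 0, 1],
    [0.145, -0.1255, 0.0515, 0, 0, 0, 1],
  ],
)

```text
time: 1.4
tool_pos: [553.4, -104.4, 160.7]
tcp_rot: [179.9, -12.0, 12.3]
ft_force: [0.7, -0.9, 0.6]
finger_gap: -0.2
```

```bash
python3 - <<'E'
from plan import *
for n in ('wrist','top','scene'):
    s=r.snapshot(n); pickle.dump(s,open(f'pics/{n}1.pkl','wb'))
    cv2.imwrite(f'pics/{n}1.png',s['pixels'][:,:,::-1])
plan(RK+ys*20-zs*90)
E
```

```text
t 1.55 tcp [ 552.9 -103.1  159.5] [180.  -11.9  12.6] F [-0.8  0.2 -0.6] gap 0.3
shift m [-0.      0.0014 -0.0006] turn [-0.0005  0.003   0.0062] dist 0.001
```

View pics/wrist1.png

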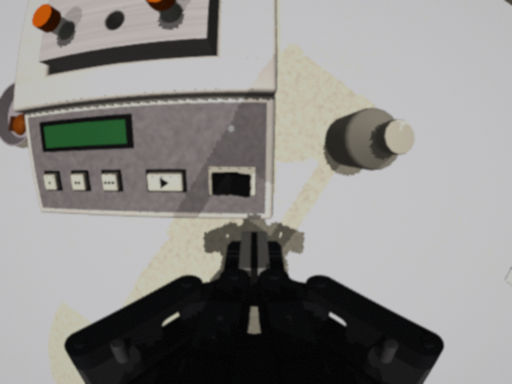

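View pics/scene1.png

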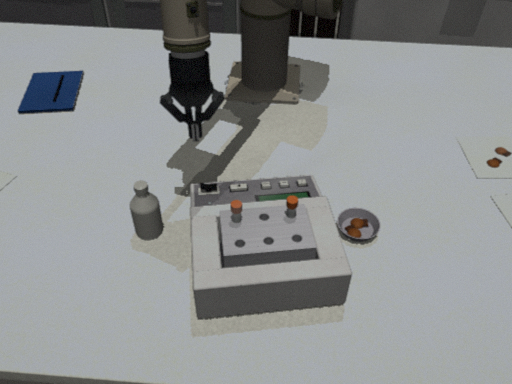

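The wrist view shows keys one to three at about (51,181), (79,181) and (110,181), start at (165,181), and the rocker in its bezel at (232,183). The shut fingertips are at (253,237). Next I'll segment these and cast rays onto the key-top plane.

```bash
cat > m2.py <<'E'
from plan import *
import sys
def run(fn,tb,save=None):
    t=pickle.load(open(fn,'rb')); g=cv2.GaussianBlur(t['pixels'].astype(np.float32).mean(2),(0,0),0.8)
    out={}
    for n,(c,hw,hh) in tb.items():
        x0,y0=c[0]-hw,c[1]-hh; p=g[y0:y0+2*hh+1,x0:x0+2*hw+1]
        if n=='rk': p=-p
        lo,hi=np.percentile(p,20),np.percentile(p,95); m=(p>(lo+hi)/2).astype(np.uint8)
        k,l,st,ce=cv2.connectedComponentsWithStats(m); b=1+np.argmax(st[1:,4])
        cnt=cv2.findContours((l==b).astype(np.uint8),cv2.RETR_EXTERNAL,cv2.CHAIN_APPROX_NONE)[0][0]
        rc=cv2.minAreaRect(cnt); u,v=rc[0][0]+x0,rc[0][1]+y0
        o,d=ray(t,u,v,True); h=8. if n=='rk' else 0
        P0=K2-zs*h; X=o+d*(((P0-o)@zs)/(d@zs))
        e=RT.T@(X-K2)
        out[n]=X; print(n,'px',round(u,1),round(v,1),'size',st[b,2:4],'world',X.round(1),'in panel axes from K2',e.round(1))
    return out
if __name__=='__main__':
    run('pics/wrist1.pkl',{'k1':((51,181),11,12),'k2':((79,181),12,12),'k3':((110,181),13,12),'st':((165,181),24,14),'rk':((232,183),18,11)})
    t=pickle.load(open('pics/wrist1.pkl','rb')); crop(t,30,150,290,260,3,'pics/w1c.png')
    print('tcp projects',proj(t,r.sense()['tool_pos'],True))
E
python3 m2.py
```

```text
k1 px 49.0 182.0 size [13 15] world [522.3 120.6  71.7] in panel axes from K2 [ -1.3 -41.5  -0. ]
k2 px 77.0 181.5 size [15 16] world [531.3  81.   71.8] in panel axes from K2 [-0.9 -0.9  0. ]
k3 px 108.5 182.0 size [16 17] world [539.   42.   71.7] in panel axes from K2 [-1.6 38.9  0. ]
st px 164.0 182.0 size [35 17] world [551.7 -17.4  71.7] in panel axes from K2 [-1.7 99.6  0. ]
rk px 231.0 184.0 size [35 21] world [564.6 -81.6  79.6] in panel axes from K2 [ -1.  165.1  -8. ]
tcp projects (np.float64(250.71086241242006), np.float64(222.5375532562717))
```

View pics/w1c.png

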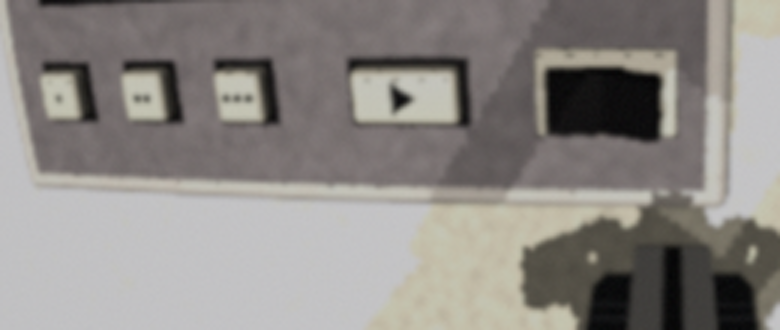

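The wrist view agrees within about 1.5 mm of the other two cameras. The tool is already over the rocker's right end, so I'll descend to just above it.

Emit:
jog_arm(
  targets=[
    [-0.001, 0.001, 0.03, 0, 0, 0, 1],
    [-0.001, 0.001, 0.055, 0, 0, 0, 1],
    [-0.001, 0.001, 0.068, 0, 0, 0, 1],
    [-0.001, 0.001, 0.072, 0, 0, 0, 1],
    [-0.001, 0.001, 0.072, 0, 0, 0, 1],
  ],
)

```text
time: 1.97
tool_pos: [564.8, -105.0, 88.4]
tcp_rot: [180.0, -11.8, 12.2]
ft_force: [0.4, 1.1, -0.3]
finger_gap: 0.0
```

```bash
python3 - <<'E'
from plan import *
s=r.snapshot('wrist'); pickle.dump(s,open('pics/w2.pkl','wb')); crop(s,130,120,380,300,3,'pics/w2c.png')
q=r.sense(); print((RT.T@(q['tool_pos']-K2)).round(1),q['ft_force'])
s=r.snapshot('scene'); crop(s,150,130,340,230,4,'pics/s2c.png')
q=r.sense(); print((RT.T@(q['tool_pos']-K2)).round(1),q['ft_force'])
E
```

```text
[ -2.6 188.4 -18.9] [-0.08420763 -0.06727718 -0.357055  ]
[ -1.7 188.7 -19.8] [0.68515484 0.14444547 0.61102515]
```

View pics/w2c.png

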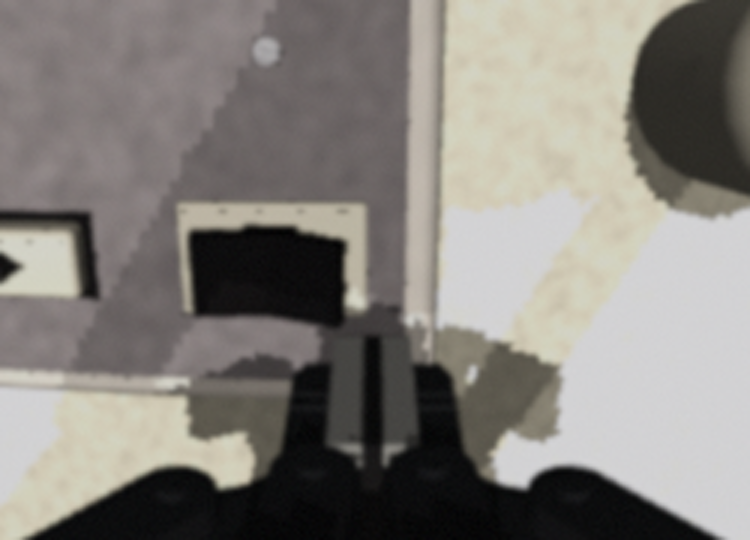

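View pics/s2c.png

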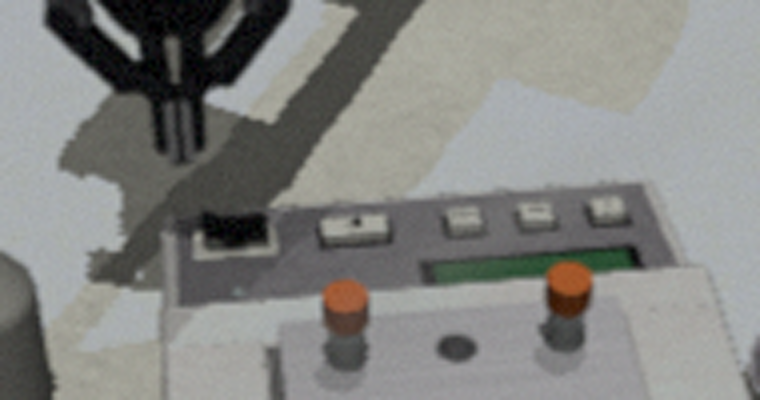

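```bash
python3 - <<'E'
from plan import *
q=r.sense(); P=q['tool_pos']; s=pickle.load(open('pics/scene1.pkl','rb')); w=pickle.load(open('pics/w2.pkl','rb'))
print(P,q['time'],'scene',proj(s,P),'wrist',proj(w,P,True), 'w-10',proj(w,P-zs*10,True))
P1=RK+ys*16-zs*9.5
print('rocker end scene',proj(s,P1),'wrist',proj(w,P1,True), P1, 'st',proj(w,ST,True),proj(s,ST))
print(w['origin'],w['attitude'])
E
```

```text
[ 566.52678321 -105.32769421   91.00889124] 2.0667 scene (np.float64(196.7546040159092), np.float64(180.389515976238)) wrist (np.float64(253.93634605941273), np.float64(221.1571126185733)) w-10 (np.float64(253.94785877204882), np.float64(228.35694757287547))
rocker end scene (np.float64(200.74589972515474), np.float64(184.65899003455448)) wrist (np.float64(242.37675120746306), np.float64(212.09745513637375)) [568.61414397 -97.03077795  81.29129369] st (np.float64(133.21916551794527), np.float64(205.5154997753208)) (np.float64(238.44130127556542), np.float64(185.47066602297986))
[610.51218968 -95.57980888 274.45072766] [ 1.72896683e+02 -1.80909526e-02 -7.77383413e+01]
```

The visible fingertip in the scene view, at about row 170, sits higher than the projected TCP at row 180. The wrist view hints at the same thing. I'll settle where the tips really are before touching anything.

```bash
python3 - <<'E'
from plan import *
P0=r.sense()['tool_pos']
s=r.snapshot('scene'); pickle.dump(s,open('pics/s3.pkl','wb'));
P1=r.sense()['tool_pos']; print(P0,P1,proj(s,P0),r.sense()['joint_pos'],r.sense()['finger_gap'])
def mk(s,fn,x0,y0,x1,y1,k,fish=False):
    im=cv2.resize(s['pixels'][y0:y1,x0:x1,::-1],None,fx=k,fy=k,interpolation=cv2.INTER_CUBIC)
    im=cv2.convertScaleAbs(im,alpha=1.8,beta=10)
    for h in (0,19,40,73):
        u,v=proj(s,P0-zs*h,fish); cv2.circle(im,(int((u+.5-x0)*k),int((v+.5-y0)*k)),3,(0,0,255),-1)
    cv2.imwrite(fn,im)
mk(s,'pics/s3c.png',150,90,250,200,7)
t=r.snapshot('top'); pickle.dump(t,open('pics/t3.pkl','wb')); mk(t,'pics/t3c.png',230,160,360,260,6)
w=r.snapshot('wrist'); pickle.dump(w,open('pics/w3.pkl','wb')); mk(w,'pics/w3c.png',190,170,320,270,6,True)
E
```

```text
[ 566.52678321 -105.32769421   91.00889124] [ 566.98392357 -105.30683941   91.56997642] (np.float64(196.7546040159092), np.float64(180.389515976238)) [-19.88964165  -2.65662743 108.44108542   6.91615773  64.04049822
  55.39494704] 0.04331435310307852
```

View pics/s3c.png

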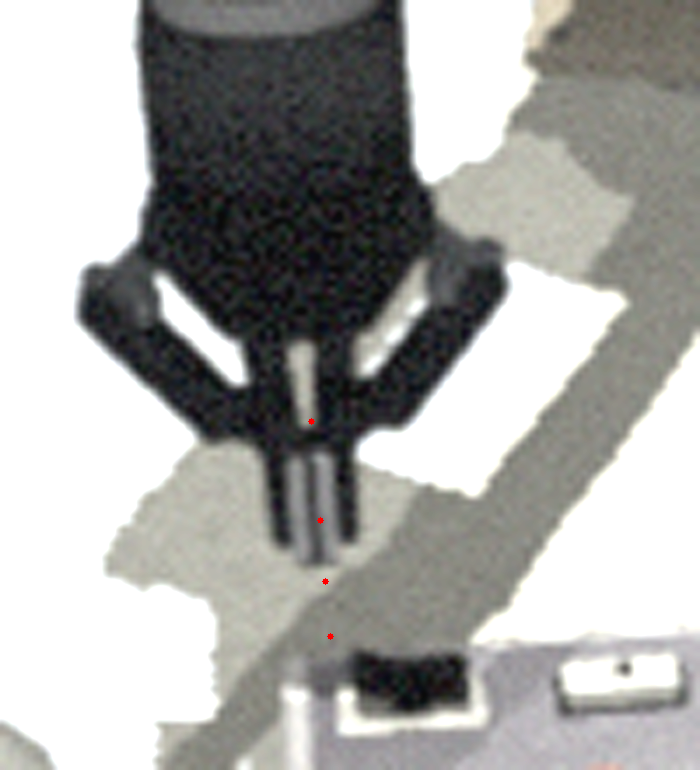

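View pics/t3c.png

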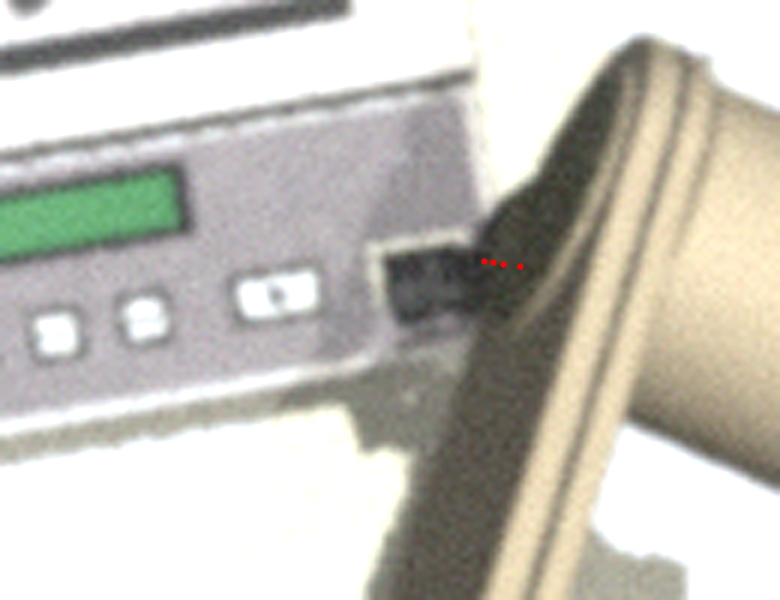

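View pics/w3c.png

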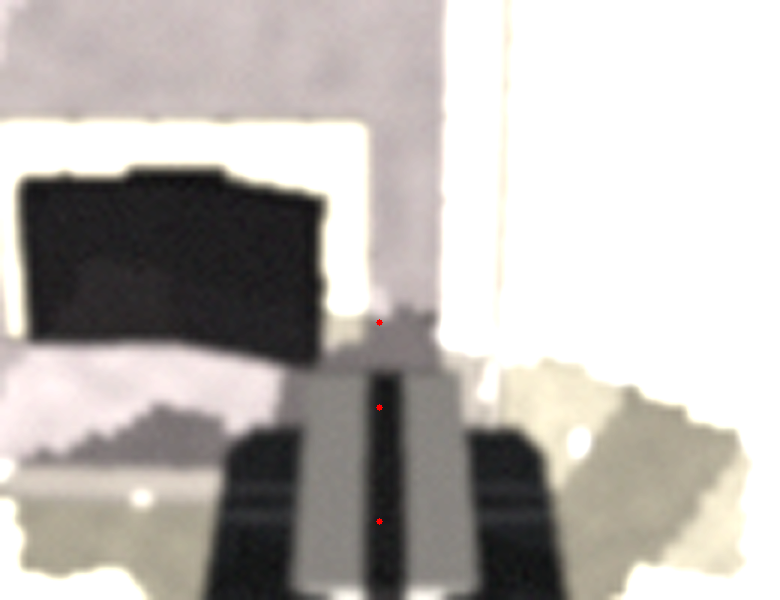

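```bash
python3 - <<'E'
from plan import *
w=pickle.load(open('pics/wrist0.pkl','rb')); crop(w,120,220,390,370,3,'pics/w0c.png')
Rt=rot([180,0,18]); P=np.array([185.2,-570.4,201.4])
for h in (0,13,19,32,45):
  print(h,[np.round(proj(w,P+Rt@[dx,sy,-h],True),1) for dx in (-11,11) for sy in (-42.5,42.5)])
# wrist pose in tool frame for each shot
for n,(p,a) in dict(wrist0=(P,[180,0,18])).items(): print(Rt.T@(w['origin']-P), R.from_matrix(Rt.T@rot(w['attitude'])).as_euler('xyz',degrees=True))
w3=pickle.load(open('pics/w3.pkl','rb')); q=r.sense(); R3=rot(q['tcp_rot']);P=q['tool_pos']
print(R3.T@(w3['origin']-P),R.from_matrix(R3.T@rot(w3['attitude'])).as_euler('xyz',degrees=True))
for h in (0,13,19,27,32): print(h,[np.round(proj(w3,P+R3@[dx,sy,-h],True),1) for dx in (-11,11) for sy in (-14,14)])
s=pickle.load(open('pics/scene1.pkl','rb')); crop(s,140,60,260,200,4,'pics/s1c.png')
for h in (0,19,73): print(h,np.round(proj(s,np.array([552.9,-103.5,160])-zs*h),1))
E
```

```text
0 [array([189.5, 236.6]), array([316.8, 236.8]), array([186.7, 206.3]), array([319.7, 206.5])]
13 [array([185.6, 246.3]), array([320.7, 246.6]), array([182.2, 214.6]), array([324.1, 214.8])]
19 [array([183.6, 251.2]), array([322.6, 251.5]), array([179.9, 218.8]), array([326.3, 219.1])]
32 [array([179. , 262.8]), array([327. , 263.1]), array([174.5, 228.9]), array([331.5, 229.2])]
45 [array([173.8, 275.8]), array([332. , 276.2]), array([168.4, 240.5]), array([337.4, 240.9])]
[  83.40231048    0.67893928 -172.29537903] [-18.88217399  -0.11671279  89.96181638]
[  83.62599022    0.74666907 -172.64461086] [-1.88943051e+01 -3.13891574e-02  8.99586586e+01]
0 [array([231.4, 237.3]), array([273.9, 237.4]), array([230.4, 206.7]), array([274.8, 206.7])]
13 [array([230. , 247.3]), array([275.1, 247.4]), array([228.8, 215.2]), array([276.3, 215.3])]
19 [array([229.3, 252.3]), array([275.7, 252.4]), array([228. , 219.5]), array([277. , 219.6])]
27 [array([228.3, 259.5]), array([276.6, 259.6]), array([226.8, 225.8]), array([278. , 225.8])]
32 [array([227.7, 264.2]), array([277.2, 264.3]), array([226.1, 229.9]), array([278.7, 230. ])]
0 [196.4 151.1]
19 [195.6 142.8]
73 [193.4 118.1]
```

View pics/w0c.png

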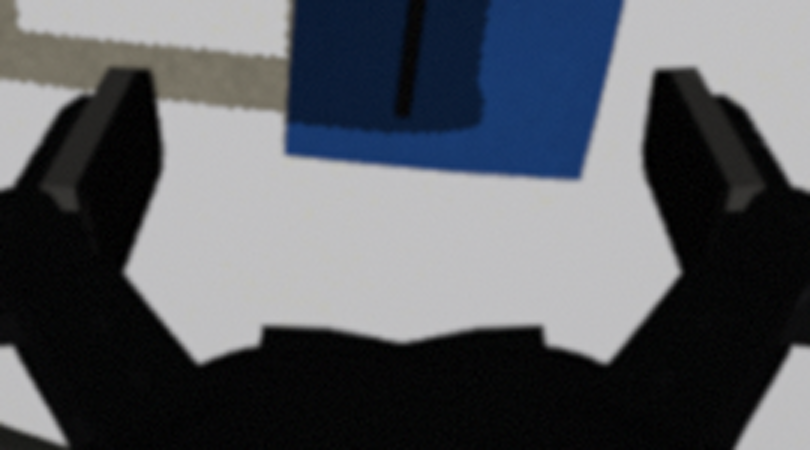

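View pics/s1c.png

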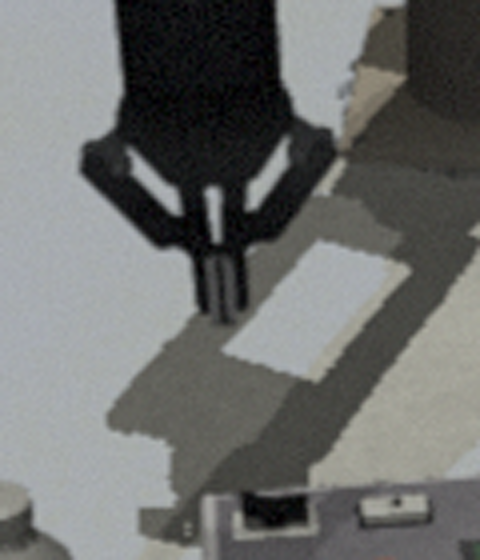

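```bash
python3 - <<'E'
from plan import *
w3=pickle.load(open('pics/w3.pkl','rb'));s3=pickle.load(open('pics/s3.pkl','rb'))
o1,d1=ray(w3,253.3,231.7,True);o2,d2=ray(s3,194.6,169.8)
k=np.linalg.lstsq(np.stack([d1,-d2],1),o2-o1,rcond=None)[0]
p,q=o1+d1*k[0],o2+d2*k[1];m=(p+q)/2
S=r.sense();R3=rot(S['tcp_rot']);print(m,np.linalg.norm(p-q),'tool frame',R3.T@(m-S['tool_pos']),'panel',RT.T@(m-K2))
E
```

```text
[ 570.29638764 -105.8107089   124.13619071] 1.9307217764140805 tool frame [  9.59438927   1.45328651 -31.09176629] panel [  8.72491663 189.93714385 -51.44765335]
```

Triangulation puts the visible tips about 31 mm behind the reported TCP along the tool axis, and laterally within 1–2 mm. I can't trust the reported reach, so I'll go by images and force. First a small sidestep toward the rocker end, then a cautious descent with a check after each step.

Emit:
jog_arm(
  targets=[
    [0.001, -0.005, 0.0, 0, 0, 0, 1],
    [0.001, -0.005, 0.004, 0, 0, 0, 1],
    [0.001, -0.005, 0.008, 0, 0, 0, 1],
    [0.001, -0.005, 0.011, 0, 0, 0, 1],
    [0.001, -0.005, 0.014, 0, 0, 0, 1],
  ],
)

```text
time: 2.63
tool_pos: [568.8, -98.4, 75.8]
tcp_rot: [179.9, -11.9, 12.3]
ft_force: [-0.8, 0.1, -0.4]
finger_gap: 0.0
```

```bash
cat > look.py <<'E'
from plan import *
import sys
n=sys.argv[1]
s=r.snapshot('scene'); w=r.snapshot('wrist')
pickle.dump((s,w),open(f'pics/L{n}.pkl','wb'))
a=cv2.convertScaleAbs(cv2.resize(s['pixels'][120:220,170:270,::-1],None,fx=3.9,fy=3.9,interpolation=cv2.INTER_CUBIC),alpha=1.6)
b=cv2.convertScaleAbs(cv2.resize(w['pixels'][150:280,190:320,::-1],None,fx=3,fy=3,interpolation=cv2.INTER_CUBIC),alpha=1.6)
cv2.imwrite(f'pics/L{n}.png',np.hstack([a,b]))
q=r.sense(); print('t',q['time'],'panel',(RT.T@(q['tool_pos']-K2)).round(1),'F',(RT.T@q['ft_force']).round(2))
E
python3 look.py 1
```

```text
t 2.7333 panel [ -1.7 182.3  -3.7] F [-0.29  1.17 -0.29]
```

View pics/L1.png

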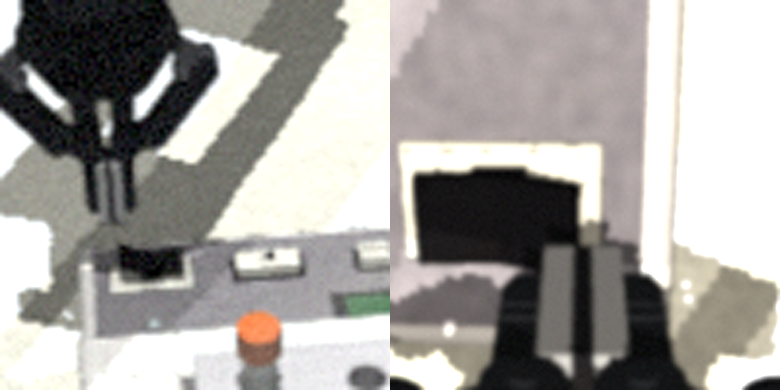

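At the reported −3.7 mm, where the rocker should already be pressed down, the force is about zero. The image shows the tip still well above the rocker, which confirms that the true tip is about 30 mm short of the reported TCP. I'll keep going down in steps.

Emit:
jog_arm(
  targets=[
    [0.0, 0.0, 0.004, 0, 0, 0, 1],
    [0.0, 0.0, 0.008, 0, 0, 0, 1],
    [0.0, 0.0, 0.012, 0, 0, 0, 1],
    [0.0, 0.0, 0.016, 0, 0, 0, 1],
    [0.0, 0.0, 0.016, 0, 0, 0, 1],
  ],
)

```text
time: 3.15
tool_pos: [571.6, -97.7, 59.4]
tcp_rot: [179.9, -11.9, 12.3]
ft_force: [0.7, -0.1, -0.2]
finger_gap: -0.2
```

```bash
python3 look.py 2
```

```text
t 3.25 panel [ -1.3 182.5  11.7] F [ 0.87 -0.    0.11]
```

View pics/L2.png

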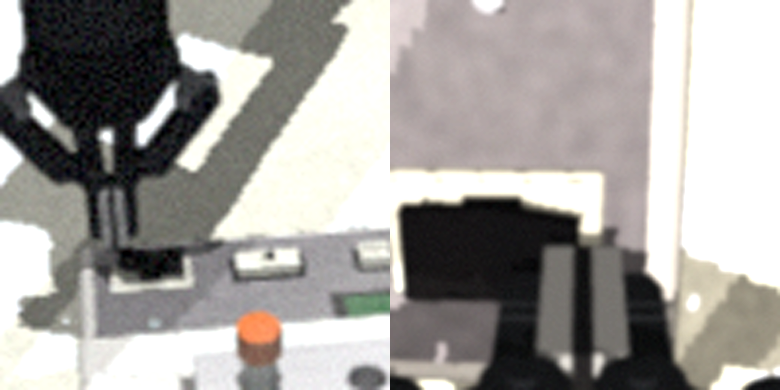

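Emit:
jog_arm(
  targets=[
    [0.0, -0.002, 0.002, 0, 0, 0, 1],
    [0.0, -0.002, 0.004, 0, 0, 0, 1],
    [0.0, -0.002, 0.006, 0, 0, 0, 1],
    [0.0, -0.002, 0.007, 0, 0, 0, 1],
    [0.0, -0.002, 0.007, 0, 0, 0, 1],
  ],
)

```text
time: 3.67
tool_pos: [573.1, -95.6, 53.5]
tcp_rot: [179.9, -11.9, 12.3]
ft_force: [0.3, 0.0, -0.5]
finger_gap: 0.1
```

```bash
python3 look.py 3
```

```text
t 3.7667 panel [ -1.  180.7  18.3] F [-0.    0.49  0.14]
```

View pics/L3.png

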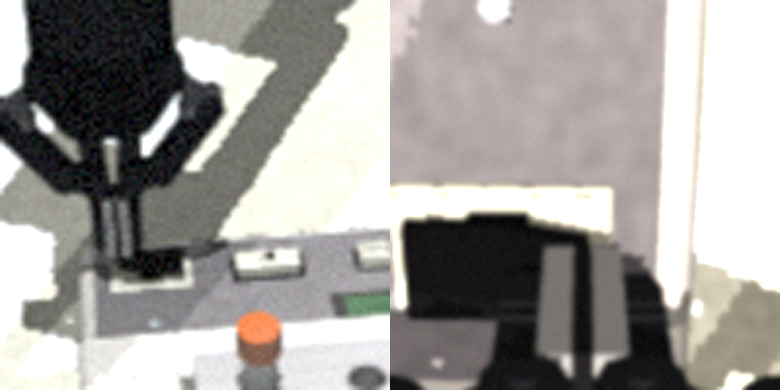

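Emit:
jog_arm(
  targets=[
    [0.0, 0.0, 0.001, 0, 0, 0, 1],
    [0.0, 0.0, 0.002, 0, 0, 0, 1],
    [0.0, 0.0, 0.003, 0, 0, 0, 1],
    [0.0, 0.0, 0.004, 0, 0, 0, 1],
    [0.0, 0.0, 0.005, 0, 0, 0, 1],
  ],
)

```text
time: 4.18
tool_pos: [574.7, -96.0, 49.4]
tcp_rot: [179.8, -12.0, 12.3]
ft_force: [-0.7, -0.3, 3.3]
finger_gap: -0.2
```

Emit:
jog_arm(
  targets=[
    [0.0, 0.0, 0.001, 0, 0, 0, 1],
    [0.0, 0.0, 0.002, 0, 0, 0, 1],
  ],
)

```text
time: 4.35
tool_pos: [575.0, -95.6, 47.2]
tcp_rot: [179.9, -12.0, 12.3]
ft_force: [0.4, -2.5, 2.0]
finger_gap: 0.3
```

Contact came at a reported z of about 49–50 mm, at about 3 N, as predicted. I'll keep pressing until the seat force builds up.

Emit:
jog_arm(
  targets=[
    [0.0, 0.0, 0.001, 0, 0, 0, 1],
    [0.0, 0.0, 0.002, 0, 0, 0, 1],
  ],
)

```text
time: 4.52
tool_pos: [575.4, -95.5, 45.4]
tcp_rot: [179.9, -12.0, 12.3]
ft_force: [-2.4, -1.5, 6.6]
finger_gap: -0.0
```

Emit:
jog_arm(
  targets=[
    [0.0, 0.0, 0.001, 0, 0, 0, 1],
    [0.0, 0.0, 0.001, 0, 0, 0, 1],
  ],
)

```text
time: 4.68
tool_pos: [575.6, -95.5, 44.6]
tcp_rot: [179.9, -12.0, 12.3]
ft_force: [-3.0, -1.7, 8.2]
finger_gap: 0.0
```

```bash
python3 look.py 4
```

```text
t 4.7833 panel [ -0.6 180.9  27.8] F [-2.52  0.81 -8.63]
```

View pics/L4.png

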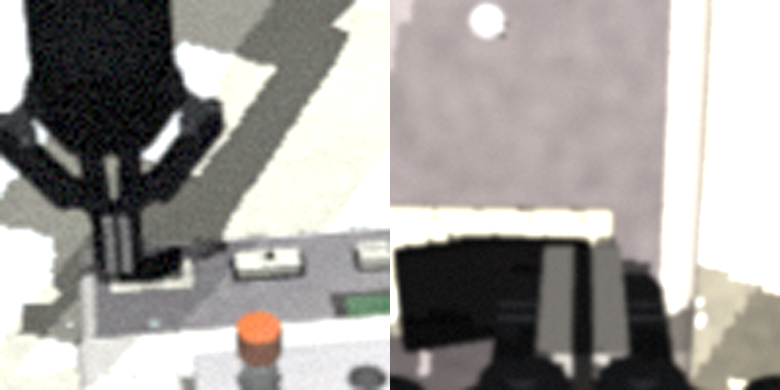

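Force now rises about 2 N per mm at roughly 8.6 N, so the tip is on the rubber seat, and the rocker's left end has visibly come up. That makes the key tops due at a reported panel z of about +29. I'll retract and look.

Emit:
jog_arm(
  targets=[
    [0.0, 0.0, -0.01, 0, 0, 0, 1],
    [0.0, 0.0, -0.035, 0, 0, 0, 1],
    [0.0, -0.03, -0.045, 0, 0, 0, 1],
    [0.0, -0.065, -0.045, 0, 0, 0, 1],
    [0.0, -0.1, -0.045, 0, 0, 0, 1],
  ],
)

```text
time: 5.2
tool_pos: [544.9, 1.1, 89.2]
tcp_rot: [179.9, -12.0, 12.2]
ft_force: [0.1, 0.2, -0.7]
finger_gap: 0.6
```

Emit:
jog_arm(
  targets=[
    [0.0, -0.035, 0.0, 0, 0, 0, 1],
    [0.0, -0.07, 0.0, 0, 0, 0, 1],
    [0.0, -0.0815, 0.0, 0, 0, 0, 1],
    [0.0, -0.0815, 0.0, 0, 0, 0, 1],
    [0.0, -0.0815, 0.0, 0, 0, 0, 1],
  ],
)

```text
time: 5.62
tool_pos: [527.0, 81.0, 87.6]
tcp_rot: [179.9, -11.9, 12.4]
ft_force: [-0.3, -0.4, -0.8]
finger_gap: -0.2
```

```bash
python3 look.py 5; python3 - <<'E'
from plan import *
s,w=pickle.load(open('pics/L5.pkl','rb')); crop(w,170,130,470,280,2.6,'pics/w5.png')
q=r.sense(); print((RT.T@(q['tool_pos']-K2)).round(1),q['tcp_rot'].round(2))
E
```

```text
t 5.7167 panel [ -1.4  -0.3 -16.4] F [ 0.5   0.12 -0.58]
[ -1.4  -0.3 -16.4] [179.88 -11.92  12.28]
```

View pics/w5.png

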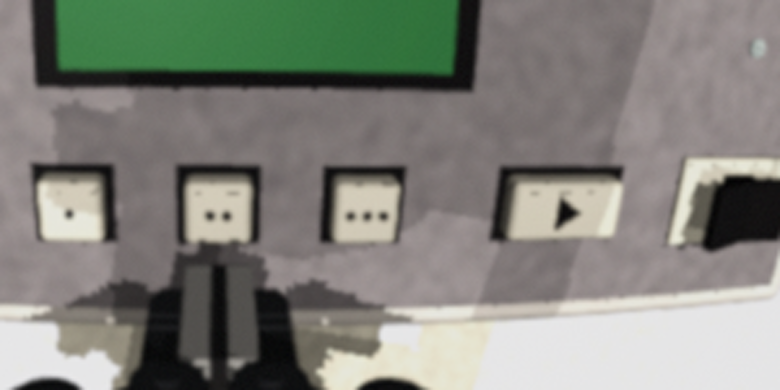

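View pics/L5.png

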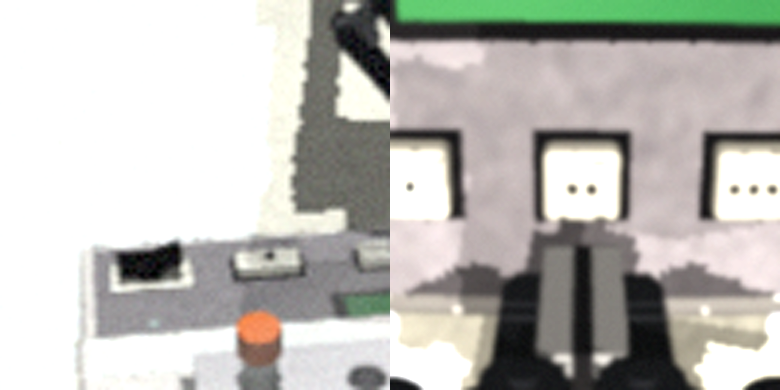

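The rocker is now tipped the other way, so it is on. The tool is centred left–right over the two-pip key. I'll descend to about 10 mm above it.

Emit:
jog_arm(
  targets=[
    [0.0005, 0.0, 0.012, 0, 0, 0, 1],
    [0.0005, 0.0, 0.024, 0, 0, 0, 1],
    [0.0005, 0.0, 0.032, 0, 0, 0, 1],
    [0.0005, 0.0, 0.036, 0, 0, 0, 1],
    [0.0005, 0.0, 0.036, 0, 0, 0, 1],
  ],
)

```text
time: 6.13
tool_pos: [534.6, 80.9, 51.3]
tcp_rot: [179.9, -11.8, 12.2]
ft_force: [0.6, -0.2, -0.2]
finger_gap: 0.1
```

```bash
python3 look.py 6; python3 - <<'E'
from plan import *
s,w=pickle.load(open('pics/L6.pkl','rb'))
a=cv2.convertScaleAbs(cv2.resize(s['pixels'][110:210,230:330,::-1],None,fx=3.9,fy=3.9,interpolation=cv2.INTER_CUBIC),alpha=1.6)
b=cv2.convertScaleAbs(cv2.resize(w['pixels'][150:280,190:320,::-1],None,fx=3,fy=3,interpolation=cv2.INTER_CUBIC),alpha=1.6)
cv2.imwrite('pics/L6.png',np.hstack([a,b]))
E
```

```text
t 6.2333 panel [-0.8 -0.3 19.5] F [-0.76  0.   -0.08]
```

View pics/L6.png

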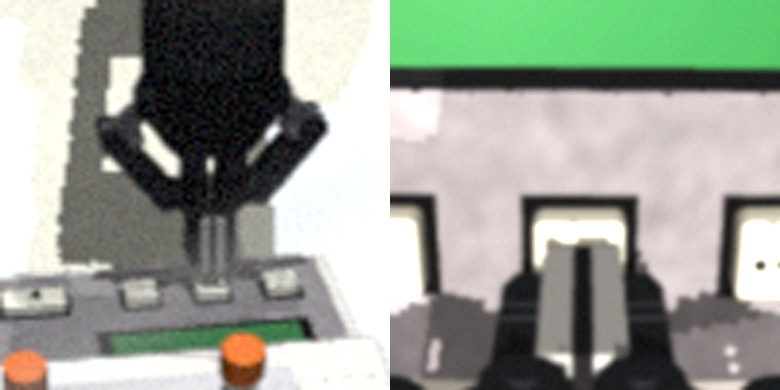

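Scene (left) and wrist (right) both show the tip centred just above the middle key and clear of its neighbours. Next I'll go down in small steps, watching the force.

Emit:
jog_arm(
  targets=[
    [0.0, 0.0, 0.003, 0, 0, 0, 1],
    [0.0, 0.0, 0.006, 0, 0, 0, 1],
    [0.0, 0.0, 0.008, 0, 0, 0, 1],
    [0.0, 0.0, 0.009, 0, 0, 0, 1],
  ],
)

```text
time: 6.57
tool_pos: [537.1, 82.2, 43.6]
tcp_rot: [179.9, -11.9, 12.3]
ft_force: [0.9, -1.3, -0.0]
finger_gap: 0.2
```

Emit:
jog_arm(
  targets=[
    [0.0, 0.0, 0.001, 0, 0, 0, 1],
    [0.0, 0.0, 0.002, 0, 0, 0, 1],
  ],
)

```text
time: 6.73
tool_pos: [537.6, 82.3, 41.9]
tcp_rot: [179.9, -11.9, 12.3]
ft_force: [-1.7, -0.0, 2.4]
finger_gap: -0.1
```

Emit:
jog_arm(
  targets=[
    [0.0, 0.0, 0.001, 0, 0, 0, 1],
    [0.0, 0.0, 0.002, 0, 0, 0, 1],
    [0.0, 0.0, 0.002, 0, 0, 0, 1],
  ],
)

```text
time: 6.98
tool_pos: [538.0, 82.4, 39.9]
tcp_rot: [179.9, -11.9, 12.3]
ft_force: [-3.5, -0.6, 4.0]
finger_gap: -0.2
```

```bash
python3 - <<'E'
from plan import *
for i in range(4):
    r.snapshot('wrist'); q=r.sense(); print((RT.T@(q['tool_pos']-K2)).round(1),(RT.T@q['ft_force']).round(2))
E
```

```text
[-0.9 -0.9 32.6] [-2.56 -0.13 -3.17]
[-0.9 -0.8 32.6] [-3.14 -1.01 -4.11]
[-0.9 -0.8 32.6] [-2.87 -1.01 -3.51]
[-0.9 -0.8 32.5] [-2.44 -1.37 -2.93]
```

Mean normal force is about 3.4 N, roughly where the key registers. I'll press 1.5 mm more for margin, since the stop is at 6 N.

Emit:
jog_arm(
  targets=[
    [0.0, 0.0, 0.001, 0, 0, 0, 1],
    [0.0, 0.0, 0.0015, 0, 0, 0, 1],
    [0.0, 0.0, 0.0015, 0, 0, 0, 1],
  ],
)

```text
time: 7.43
tool_pos: [538.4, 82.4, 38.5]
tcp_rot: [179.9, -11.9, 12.3]
ft_force: [-4.0, -0.1, 4.6]
finger_gap: -0.4
```

```bash
python3 - <<'E'
from plan import *
for i in range(4):
    w=r.snapshot('wrist'); q=r.sense(); print((RT.T@(q['tool_pos']-K2)).round(1),(RT.T@q['ft_force']).round(2))
s=r.snapshot('scene')
a=cv2.convertScaleAbs(cv2.resize(s['pixels'][110:210,230:330,::-1],None,fx=3.9,fy=3.9,interpolation=cv2.INTER_CUBIC),alpha=1.6)
b=cv2.convertScaleAbs(cv2.resize(w['pixels'][150:280,190:320,::-1],None,fx=3,fy=3,interpolation=cv2.INTER_CUBIC),alpha=1.6)
cv2.imwrite('pics/L7.png',np.hstack([a,b]))
E
```

```text
[-0.8 -0.8 34.1] [-3.26 -1.42 -4.92]
[-0.7 -0.8 34. ] [-2.36 -0.9  -6.33]
[-0.7 -0.8 34.1] [-2.76 -1.37 -4.69]
[-0.8 -0.8 34.1] [-2.66 -1.06 -4.47]
```

View pics/L7.png

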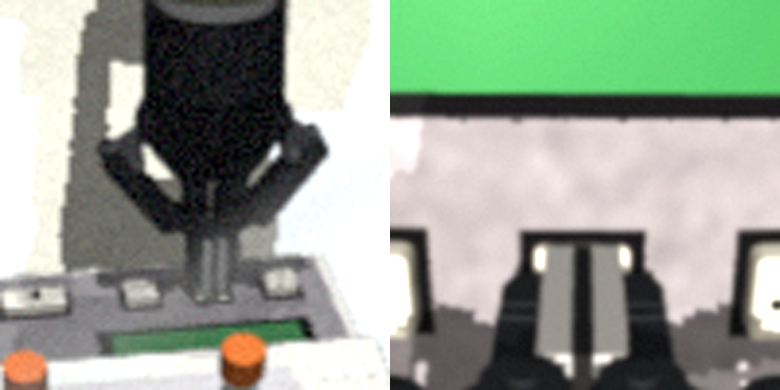

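The key is pushed in at about 5 N, some 4.5–5 mm of travel, and its neighbours are untouched. I'll lift off and move 100 mm right to the start key.

Emit:
jog_arm(
  targets=[
    [0.0, 0.0, -0.01, 0, 0, 0, 1],
    [0.0, 0.0, -0.03, 0, 0, 0, 1],
    [0.0, 0.03, -0.035, 0, 0, 0, 1],
    [0.0, 0.065, -0.035, 0, 0, 0, 1],
    [0.0, 0.1, -0.035, 0, 0, 0, 1],
  ],
)

```text
time: 8.1
tool_pos: [553.5, -17.5, 74.7]
tcp_rot: [179.8, -12.1, 12.4]
ft_force: [-0.7, 0.2, -0.3]
finger_gap: -0.2
```

Emit:
jog_arm(
  targets=[
    [0.0, 0.0, 0.0, 0, 0, 0, 1],
    [0.0, 0.0, 0.005, 0, 0, 0, 1],
    [0.0, 0.0, 0.012, 0, 0, 0, 1],
    [0.0, 0.0, 0.019, 0, 0, 0, 1],
    [0.0, 0.0, 0.019, 0, 0, 0, 1],
  ],
)

```text
time: 8.52
tool_pos: [554.7, -14.5, 51.8]
tcp_rot: [180.0, -11.8, 12.4]
ft_force: [0.2, 0.7, -0.6]
finger_gap: -0.2
```

```bash
cat > l2.py <<'E'
from plan import *
import sys
for i in range(2):
    w=r.snapshot('wrist'); q=r.sense(); print(round(q['time'],2),(RT.T@(q['tool_pos']-K2)).round(1),(RT.T@q['ft_force']).round(2))
s=r.snapshot('scene'); pickle.dump((s,w),open(f'pics/{sys.argv[1]}.pkl','wb'))
a=cv2.convertScaleAbs(cv2.resize(s['pixels'][110:210,190:320,::-1],None,fx=3,fy=3.9,interpolation=cv2.INTER_CUBIC),alpha=1.6)
b=cv2.convertScaleAbs(cv2.resize(w['pixels'][150:280,190:320,::-1],None,fx=3,fy=3,interpolation=cv2.INTER_CUBIC),alpha=1.6)
cv2.imwrite(f'pics/{sys.argv[1]}.png',np.hstack([a,b]))
E
python3 l2.py L8
```

```text
8.57 [-2.  97.5 19.6] [-0.19  0.03 -0.29]
8.62 [-1.5 97.8 18.9] [ 0.23  0.28 -0.42]
```

View pics/L8.png

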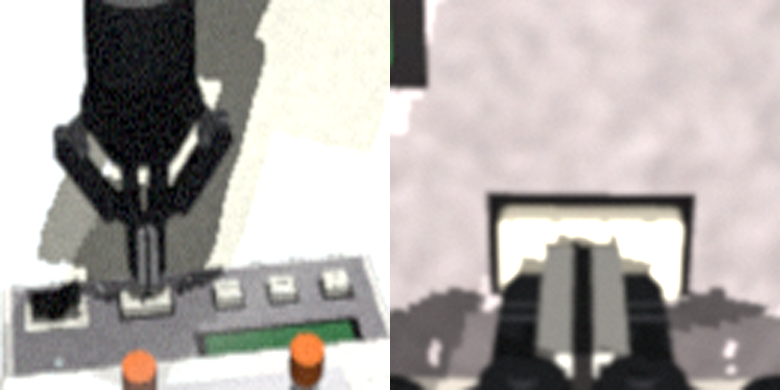

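The tip is just above the start key, about 2 mm left of its middle. Key two has come back up. I'll press in stages as before.

Emit:
jog_arm(
  targets=[
    [0.0, 0.0025, 0.003, 0, 0, 0, 1],
    [0.0, 0.0025, 0.006, 0, 0, 0, 1],
    [0.0, 0.0025, 0.009, 0, 0, 0, 1],
    [0.0, 0.0025, 0.011, 0, 0, 0, 1],
    [0.0, 0.0025, 0.012, 0, 0, 0, 1],
  ],
)

```text
time: 9.08
tool_pos: [559.3, -17.9, 42.3]
tcp_rot: [179.9, -11.9, 12.3]
ft_force: [-1.1, -0.0, 1.7]
finger_gap: 0.0
```

Emit:
jog_arm(
  targets=[
    [0.0, 0.0, 0.001, 0, 0, 0, 1],
    [0.0, 0.0, 0.0015, 0, 0, 0, 1],
    [0.0, 0.0, 0.0015, 0, 0, 0, 1],
  ],
)

```text
time: 9.33
tool_pos: [559.5, -17.9, 41.2]
tcp_rot: [179.9, -11.9, 12.3]
ft_force: [-2.5, -0.4, 1.9]
finger_gap: 0.1
```

```bash
python3 l2.py L9
```

```text
9.38 [ -0.7 101.7  31.4] [-1.56 -0.6  -2.98]
9.43 [ -0.7 101.7  31.3] [-2.33 -0.96 -3.97]
```

Force is about 2.5–3.5 N, so I'll press 2.5 mm further, to the same depth as key two.

Emit:
jog_arm(
  targets=[
    [0.0, 0.0, 0.001, 0, 0, 0, 1],
    [0.0, 0.0, 0.002, 0, 0, 0, 1],
    [0.0, 0.0, 0.0025, 0, 0, 0, 1],
    [0.0, 0.0, 0.0025, 0, 0, 0, 1],
  ],
)

```text
time: 9.82
tool_pos: [560.2, -17.8, 38.7]
tcp_rot: [179.9, -11.9, 12.3]
ft_force: [-3.6, 0.2, 4.0]
finger_gap: -0.2
```

```bash
python3 l2.py L10
```

```text
9.87 [ -0.6 101.7  33.9] [-2.52 -2.01 -4.98]
9.92 [ -0.6 101.7  33.9] [-1.56 -0.57 -5.19]
```

View pics/L10.png

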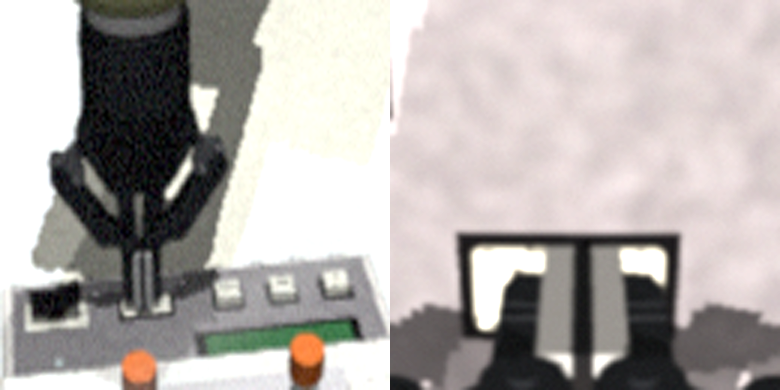

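The start key is pressed in at about 5 N. I'll retract clear, back toward the robot, and check everything.

Emit:
jog_arm(
  targets=[
    [0.0, 0.0, -0.01, 0, 0, 0, 1],
    [0.0, 0.0, -0.04, 0, 0, 0, 1],
    [0.0, 0.0, -0.07, 0, 0, 0, 1],
    [-0.03, 0.0, -0.09, 0, 0, 0, 1],
    [-0.06, 0.0, -0.11, 0, 0, 0, 1],
  ],
)

```text
time: 10.38
tool_pos: [480.9, -35.1, 136.3]
tcp_rot: [179.8, -12.1, 12.4]
ft_force: [-0.3, -0.6, 1.0]
finger_gap: 0.1
```

Emit:
jog_arm(
  targets=[
    [-0.03, 0.0, -0.01, 0, 0, 0, 1],
    [-0.06, 0.0, -0.02, 0, 0, 0, 1],
    [-0.06, 0.0, -0.02, 0, 0, 0, 1],
  ],
)

```text
time: 10.63
tool_pos: [416.2, -49.0, 142.4]
tcp_rot: [179.8, -12.0, 12.3]
ft_force: [0.2, 0.3, -1.2]
finger_gap: -0.2
```

```bash
python3 - <<'E'
from plan import *
q=r.sense(); print(q['time'],q['tool_pos'],q['ft_force'])
s=r.snapshot('scene'); s0=pickle.load(open('pics/scene0.pkl','rb')); w=r.snapshot('wrist')
f=lambda s:cv2.resize(s['pixels'][160:250,120:390,::-1],None,fx=2.9,fy=2.9,interpolation=cv2.INTER_CUBIC)
cv2.imwrite('pics/end.png',np.vstack([f(s0),f(s)]))
cv2.imwrite('pics/endw.png',w['pixels'][:,:,::-1])
# bystander centroids: orange caps/shells by colour, bottle by box
def org(s):
    h=cv2.cvtColor(s['pixels'],cv2.COLOR_RGB2HSV); m=((h[...,0]<15)&(h[...,1]>140)&(h[...,2]>60)).astype(np.uint8)
    n,l,st,c=cv2.connectedComponentsWithStats(m); return [(c[i].round(1).tolist(),int(st[i,4])) for i in range(1,n) if st[i,4]>15]
print(org(s0));print(org(s))
a=s0['pixels'][180:245,125:168].astype(int);b=s['pixels'][180:245,125:168].astype(int)
print('bottle diff',np.abs(a-b).mean(), 'dish diff',np.abs(s0['pixels'][205:245,335:385].astype(int)-s['pixels'][205:245,335:385]).mean())
E
```

```text
10.6333 [416.20820605 -49.04514382 142.44308191] [ 0.19133247  0.25773619 -1.22902757]
[([501.2, 151.2], 18), ([493.4, 162.6], 66), ([292.0, 201.1], 101), ([235.6, 203.7], 62), ([355.5, 227.4], 180)]
[([493.4, 162.6], 67), ([291.9, 201.3], 107), ([235.6, 203.5], 59), ([355.6, 227.2], 186)]
bottle diff 2.90304114490161 dish diff 2.8945
```

View pics/end.png

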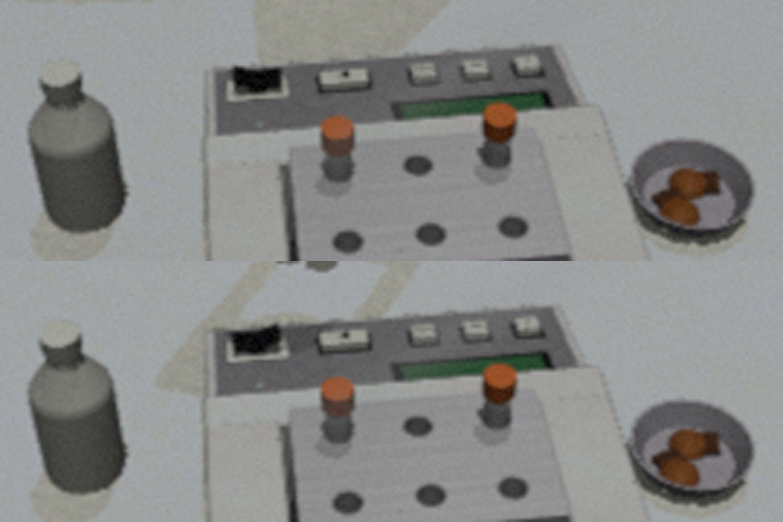

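View pics/endw.png

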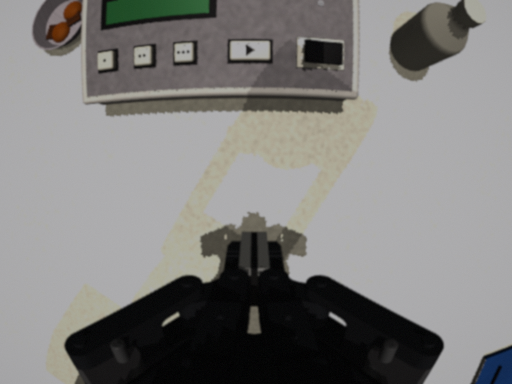

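The before and after pictures (top and bottom) show the rocker's right end down and its left end up, and all keys standing up. Tubes, bottle and dish are unmoved to within 0.2 px. The arm is clear, so I'll hand in.

```bash
python3 -c "
from bench import r
print(r.hand_in())"
```

```text
the job is handed in; nothing more can be done
None
```

I flipped the rocker on, pressed and released the middle programme key, then pressed and released the start key, and handed the job in at about 10.7 s. The hand-in gives no verdict.

| Step | Force when pressed | What I saw |
|---|---|---|
| Rocker, right end | about 8.6 N, on its rubber seat | stayed tipped to on in the final picture |
| Programme key two | about 5 N, roughly 5 mm travel | up again in later pictures; its neighbours not pressed |
| Start key | about 5 N, roughly 5 mm travel | up again in the final picture |

**Last checks:** the tube caps and the shells in the dish are within 0.2 px of where they started. The bottle and dish areas differ from the start only by image noise. The arm stands clear with no contact force beyond sensor noise. Key travel is inferred from the force and the tool position, because the joints themselves can't be read.

**One disagreement:** the reported TCP lay about 30 mm beyond the visible fingertips along the tool axis. The scene and wrist images showed this, and the contact heights confirmed it. I set the press depths from the images and the felt contact instead of the reported height.

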